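# Move a ruler SSD from the USB dock into the server sled

### The arm

A 6-joint arm with a two-finger parallel gripper is mounted at the origin on the work surface. World frame = base frame: x ahead of the robot, y to its left, z up, the work surface at z = 0. Lengths are in m, angles in rad, forces in N, time in s.
With the tool pointing down it reaches from about 0.25 to 0.775 m from the base axis. Payload 8.9 kg.
Tool frame: the origin (TCP) lies at the very end of the fingers, on their centre line; the grasp point (between the pads) lies 19 mm behind it; z points along the fingers, y is the line along which they close (so a half turn about z gives the same grasp; the last joint's range is limited). The gripper opens to 85 mm and grips with 20 to 120 N. Pads are 22 mm wide; open, the fingers measure 114 mm over their backs; the gripper's body (76 mm by 85 mm) begins 54 mm behind the grasp point. The pads swing forward as they close: fully open they stand 13 mm farther back than shut.
Start: joints at [-1.447, 0.291, -0.153, 1.127, 0, 1.431], TCP at [0.136, -0.507, 0.231] pointing down, gripper open.
Joint ranges: [-2.52, 2.52], [-0.91, 1.74], [-1.3, 1.37], [-1.96, 2.02], [-1.52, 1.47], [-3.14, 3.14]. Speed limits (rad/s): [2.22, 2.22, 2.79, 3.14, 3.14, 3.14].

### API

Orientations are given as a unit quaternion [x, y, z, w].
In Python, from bench import ctrl gives the robot as it stands.
- The arm moves only by the shell command python3 inch.py 'ROWS' [OPENING] [FORCE]. ROWS is a JSON list of rows, 1 to 10 of them, each of 6 numbers: dx, dy, dz in m, then a rotation vector rx, ry, rz in rad; each row shifts and turns the commanded pose from where the row before left it, along the tool's axes as they then stand; what a row does not reach is not made up. A row lasts 1/12 s, in which the tool goes at most 0.0417 m and 0.125 rad, less where a joint would pass 70% of its speed; a pose out of reach is approached as far as the arm can. OPENING is the finger opening in m, set as the command begins (- or left out keeps the last). The fingers move at their own pace and stop on an object; FORCE is the grip in N (left out, the last holds). Time passes only in rows, so rows that do not move let the fingers close. It prints the time, the measured TCP pose, the force, the opening and the grip force at its end.
- ctrl.get_state(): the state, without advancing time (a new reading comes with each control period).
- ctrl.snapshot(name): name is "scene" or "top" or "wrist"; returns a dict with "img" (420x560x3 uint8, red, green, blue), "fx", "fy", "cx", "cy" (pixels), "origin" and "attitude" of the camera in the world. Camera axes: x right, y up, looking along -z (the intrinsics and any distortion apply to the point x, -y, -z); pixel columns grow to the right and rows downward; lengths in m; the calibration is good to about 2 mm. The wrist camera is an equidistant fisheye: a pixel r from the principal point sees the ray r / f radians off the axis. A picture is of the moment at which its call begins. There is no depth.
- ctrl.sign_off(): hands the job in; it is judged then, once.
The state is a dict: "time": time; "q": joint angles; "qvel": joint speeds; "joint_torque": joint torques, N m; "tool_pos": TCP position; "orientation": TCP orientation; "contact_force": force on the tool from outside, world axes, zero at the start; "torque": the same for the moment, N m; "gripper_width": finger opening in m; "grip_force": force on a finger pad.
Only numpy, scipy, OpenCV 4.12 (cv2) and the standard library are available. Lean on these libraries where they do the work, as an engineer would, in place of code of your own. Each camera call takes 0.05 s, during which the arm holds its last target. There are 200 camera calls.

### The job

The copy is finished: move the ruler-shaped SSD from the flat USB dock to the free bay of the two-bay server sled. Slide it straight out along the dock until the sides of its tail are clear, lay it gently flat on the sled's entry deck in line with the free bay, connector end towards it, and let go; then, pressing on its top, slide it fully home against the connector. Finally push the standing retaining clip over and press it down behind the SSD's tail until it snaps shut, and leave everything else on the desk where it is.

Things in the scene. Friction and masses are not known exactly. Their poses are not given: they have to be found in the camera images.
- ssd: the SSD: a flat bare-aluminium bar, 112 long x 32 wide x 6 mm thick, about 70 g, parked in the dock at the start. Origin: centre of its underside; +x to its connector end, +z up. The last 6 mm at +x is a green tongue 22 wide x 2 mm thick at mid-thickness. Its top is flat and free; rubber fingertips pressed on it with 5 to 15 N drag it along; it slides easily on the smooth decks
- ssd_head (a point): end of the SSD's connector tongue, on its centre line at mid-thickness (56 mm ahead of the origin, 3 mm up)
- ssd_tail (a point): middle of the SSD's tail end (56 mm behind the origin, 3 mm up)
- dock: the USB dock: a fixed flat black slab 200 x 84 mm. Origin: centre of its underside; +x to its connector block. Deck 16 mm above the desk. A 35 mm wide channel along y = 0, from x = -31 to the stop at +81 mm, between rails 5.5 mm high (to y = +-34): the parked SSD's sides cannot be pinched. Bare deck from x = -31 to -100 mm. From x = 71 mm on, a connector block 30 mm high with a lip over the SSD
- dock_mouth (a point): centre of the dock channel's open end, on the deck (dock x = -31 mm, 16 mm above the desk); its axes are the dock's. The parked SSD points to the dock's +x with its tail about here, is held by friction only, and slides out to the dock's -x
- sled: the server's sled: a fixed dark tray 200 x 134 mm, with a pull loop in front (to x = -128 mm). Origin: centre of its underside; +x to its connector block (x = 71 on, 22 mm high, a lip covers 10 mm of the bays). Deck 10 mm above the desk, bare from x = -31 to -100 mm: the entry deck. Two bays, at y = +31 mm (FREE: fill this one) and y = -31 mm (taken by an identical SSD under a shut clip)
- bay_mouth (a point): centre of the free bay's mouth, on the deck (sled x = -31, y = +31 mm); its axes are the sled's. The bay is a 35 mm wide channel between rails 5.5 mm high that flare to 41 mm over its first 15 mm. An SSD laid before it may overhang the deck's front edge. The home SSD's tail lies above this point
- bay_stop (a point): the stop in the free bay's connector (sled x = +81, y = +31 mm, 13 mm above the desk): ssd_head meets it when the SSD is fully home, its origin then at sled x = +25 mm
- clip (a joint): the free bay's clip, a steel strip 14 wide (along the sled's x), 46 long, 4 mm thick, a tooth below. 0 rad = shut, level towards the sled's -y across the SSD's tail; 1.9 = open, standing up, leaning 0.33 rad out to +y. Over-centre spring: pushed from its +y side it resists with up to 0.04 N m and springs back, but below 0.3 rad it snaps shut. Blocked by an SSD that is not home
- clip_hinge (a point): middle of the clip's hinge line (along the sled's x) at sled x = -33, y = +57 mm, 19.5 mm above the desk; its axes are the sled's. Lugs carry it at 11.5 mm to either side, up to 23.5 mm above the desk. The shut clip's top is 21.5 mm above the desk, its tooth 3 mm behind the home SSD's tail
- clip_tip (a point): centre of the clip's free end, at mid-thickness, 44 mm from the hinge line; about 62 mm above the desk when the clip stands open (carry things well above it)
- flat_ssd: bystander: a black 2.5-inch drive 100 x 70 x 7 mm lying flat on the desk; origin under its centre
- screwdriver: bystander: a screwdriver 160 mm long lying on the desk
- usb_stick: bystander: a black USB stick 53 x 18 x 8 mm
- hard_drive: bystander: a bare 3.5-inch hard drive 147 x 102 x 26 mm
- screw_tray: bystander: a grey open screw tray 90 x 60 x 20 mm
- mug: bystander: a white mug, 80 mm across and 95 mm high
- air_can: bystander: a white spray can, 66 mm across and 190 mm high

How it is judged:
On the way, in this order (a step that is already met when the one before it is completed fails the run):
1. SSD slid at least 25 mm out along the dock, still lying flat on its deck (x of ssd in the frame of dock between -0.1 and 0 m and z of ssd in the frame of dock between 0.012 and 0.019 m and y of ssd in the frame of dock between -0.012 and 0.012 m), for 0.1 s.
2. SSD laid flat on the sled's entry deck in line with the free bay, connector end towards it, and let go (z of ssd in the frame of sled between 0.006 and 0.0145 m and angle between ssd's own z axis and vertical below 0.08 rad and y of ssd in the frame of sled between 0.019 and 0.043 m and x of ssd_head in the frame of sled above -0.06 m and x of ssd_tail in the frame of sled below -0.04 m and angle between the x axis of ssd and the x axis of sled, either way round below 0.2 rad and contact force between the fingers and ssd below 0.1 N), for 0.2 s.
3. SSD sliding into the free bay under fingertips pressed on its top (contact force between the fingers and ssd above 1 N and linear speed of ssd above 0.003 m/s and x of the grasp point in the frame of ssd between -0.058 and 0.058 m and y of the grasp point in the frame of ssd between -0.018 and 0.018 m and z of ssd in the frame of sled below 0.0145 m and y of ssd in the frame of sled between 0.019 and 0.043 m and x of ssd in the frame of sled between -0.11 and 0.021 m), for 0.04 s.
4. SSD slid fully home against the connector of the free bay (distance between ssd_head and bay_stop below 0.004 m and horizontal distance between ssd_tail and bay_mouth below 0.005 m and angle between ssd's own z axis and vertical below 0.05 rad), for 0.1 s.
5. clip snapped shut behind its tail (all of step 4 and value of joint clip below 0.1 rad), for 0.2 s.
At the end, for the whole second after the job is handed in: The SSD lies flat and at rest in the sled's free bay, connector end within 4 mm of the stop and tail within 5 mm of the mouth's centre, and the clip is shut (below 0.1 rad) (all of step 5 and linear speed of ssd below 0.02 m/s); the robot touches nothing.
It fails at once if a bystander on the desk is moved more than 30 mm (distance of any of flat_ssd, screwdriver, usb_stick, hard_drive, screw_tray, mug, air_can from where it was at the start of the episode above 0.03 m).
It fails at once if the SSD is dropped or thrown (faster than 0.7 m/s while not held) (linear speed of ssd above 0.7 m/s and contact force between the fingers and ssd below 0.1 N).
It also fails if it takes over 72 s, if anything falls off the work surface, if the arm or the gripper's body presses on something with over 40 N, if the wrist force passes 120 N, or if a joint passes its speed limit or range.

## Working session

There is one attempt and no reset: what is moved stays moved. The work goes in short steps, Python scripts to look and compute and a shell command to move; the robot and the scene stay as the last step left them, time stands still between calls to the robot, and variables do not carry over. Pictures are saved under pics/ and viewed, at most 13 in all, crops included, and the job is handed in when it is done.

```bash
ls; mkdir -p pics
python3 - <<'E'
from bench import ctrl
import cv2
for n in ("scene","top"):
    s=ctrl.snapshot(n); cv2.imwrite(f"pics/{n}0.png",s["img"][:,:,::-1])
    print(n,{k:v for k,v in s.items() if k!="img"})
print(ctrl.get_state())
E
```

```text
bench.py
inch.py
pics
scene {'fx': 400.6495175154637, 'fy': 400.6495175154637, 'cx': 277.79601915208735, 'cy': 211.33971756201757, 'origin': array([1.16315037, 0.37842135, 0.9914071 ]), 'attitude': array([0.15818252, 0.28850836, 0.81589181, 0.47545953])}
top {'fx': 524.3849981505714, 'fy': 524.3849981505714, 'cx': 286.31543624919374, 'cy': 212.53674865763492, 'origin': array([ 0.3236526 , -0.00580853,  1.40595472]), 'attitude': array([-0.04506707,  0.04413137,  0.70635204, -0.70504481])}
{'time': 0.1, 'q': array([-1.44730841e+00,  2.91206333e-01, -1.54008300e-01,  1.12669342e+00,
        3.52221054e-05,  1.43149102e+00]), 'qvel': array([ 5.06050144e-04, -9.73455125e-04,  2.12112905e-03,  6.31460199e-04,
        1.12063800e-05, -1.21774445e-03]), 'joint_torque': array([ 9.02267129e-04, -5.37977993e+01,  3.31918001e+01,  9.29065165e-03,
       -2.12508940e-04,  7.50857254e-06]), 'tool_pos': array([ 0.13635068, -0.506607  ,  0.23081476]), 'orientation': array([ 9.91379727e-01,  1.31018809e-01,  2.20066191e-05, -5.55708144e-04]), 'contact_force': array([ 0.74059016,  0.13286052, -0.36681462]), 'torque': array([-0.03809344,  0.02722407,  0.00454518]), 'grip_force': 0.0, 'gripper_width': 0.08513794546078308}
```
View pics/scene0.png

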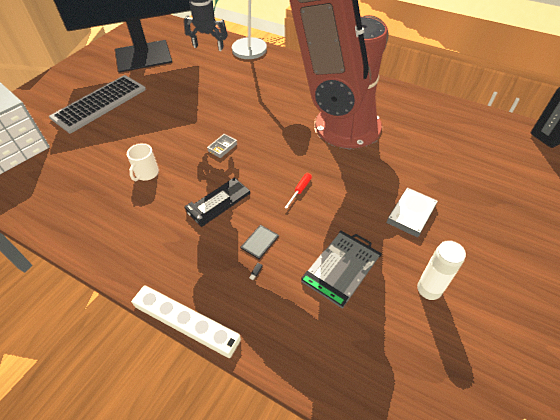

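View pics/top0.png

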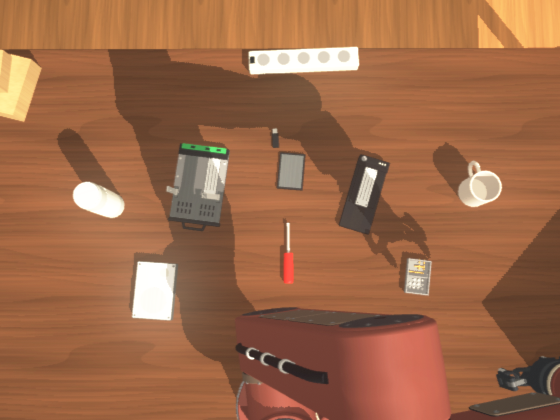

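Top view: the sled is around (200,185) px with its connector block up (world +x) and the clip at (173,190) on the left. The dock is around (365,193) with its block at the top, and the SSD's white label is at (367,187). I'll get rough poses from it, then refine with the wrist camera.

Create h.py:
```python
import numpy as np, cv2
from scipy.spatial.transform import Rotation as R
from bench import ctrl
def rays(s,uv,fish=False):
    uv=np.atleast_2d(np.array(uv,float)); p=(uv-[s["cx"],s["cy"]])/[s["fx"],s["fy"]]
    if fish:
        t=np.linalg.norm(p,axis=1,keepdims=True); d=np.c_[p*np.sinc(t/np.pi),np.cos(t)]
        d[:,:2]=p*np.where(t>1e-9,np.sin(t)/np.maximum(t,1e-9),1)
    else: d=np.c_[p,np.ones(len(p))]
    return R.from_quat(s["attitude"]).apply(d*[1,-1,-1])
def onplane(s,uv,z,fish=False):
    d=rays(s,uv,fish); o=s["origin"]; return o+d*((z-o[2])/d[:,2])[:,None]
def proj(s,P,fish=False):
    c=R.from_quat(s["attitude"]).inv().apply(np.atleast_2d(P)-s["origin"])*[1,-1,-1]
    if fish:
        r=np.linalg.norm(c[:,:2],axis=1); p=c[:,:2]*(np.arctan2(r,c[:,2])/np.maximum(r,1e-9))[:,None]
    else: p=c[:,:2]/c[:,2:]
    return p*[s["fx"],s["fy"]]+[s["cx"],s["cy"]]
def tri(views):
    """views: list of (s,uv,fish) -> point, residual"""
    A=[];b=[]
    for s,uv,f in views:
        d=rays(s,uv,f)[0]; d/=np.linalg.norm(d); M=np.eye(3)-np.outer(d,d); A.append(M); b.append(M@s["origin"])
    A=np.vstack(A);b=np.hstack(b); x=np.linalg.lstsq(A,b,rcond=None)[0]; return x,np.linalg.norm(A@x-b)
def snap(name,tag):
    s=ctrl.snapshot(name); cv2.imwrite(f"pics/{tag}.png",s["img"][:,:,::-1]); np.save(f"pics/{tag}.npy",s,allow_pickle=True); return s
def load(tag): return np.load(f"pics/{tag}.npy",allow_pickle=True).item()
def delta(P,Rz=None):
    """world displacement to tool axes"""
    st=ctrl.get_state(); r=R.from_quat(st["orientation"]); return r.inv().apply(np.array(P)-st["tool_pos"])
```

Run:
```python
from h import *
s=snap("top","top1"); im=s["img"]; hsv=cv2.cvtColor(im,cv2.COLOR_RGB2HSV)
m=((hsv[...,1]<90)|(im.max(2)<28)).astype(np.uint8)*255
m[300:]=0
cs,_=cv2.findContours(m,cv2.RETR_EXTERNAL,cv2.CHAIN_APPROX_NONE)
for c in cs:
    if cv2.contourArea(c)>300:
        r=cv2.minAreaRect(c); b=cv2.boxPoints(r)
        print(np.round(r[0]),np.round(r[1]),r[2]," w:",np.round(onplane(s,b,0.012)[:,:2],3).tolist())
b=cv2.resize(im[130:245,150:400],None,fx=3.2,fy=3.2,interpolation=cv2.INTER_CUBIC)
w=snap("wrist","w0"); print({k:v for k,v in w.items() if k!="img"})
cv2.imwrite("pics/crop1.png",b[:,:,::-1])
```

```text
[155. 281.] [42. 39.] 4.39870548248291  w: [[0.273, 0.4], [0.375, 0.395], [0.367, 0.283], [0.264, 0.289]]
[417. 276.] [25. 35.] 5.710593223571777  w: [[0.289, -0.311], [0.38, -0.323], [0.373, -0.388], [0.282, -0.376]]
[ 98. 199.] [53. 28.] 21.801410675048828  w: [[0.529, 0.583], [0.6, 0.558], [0.546, 0.422], [0.475, 0.447]]
[480. 187.] [40. 43.] 24.22774314880371  w: [[0.538, -0.452], [0.646, -0.505], [0.6, -0.602], [0.493, -0.548]]
[364. 194.] [31. 75.] 16.44038200378418  w: [[0.466, -0.143], [0.662, -0.203], [0.638, -0.283], [0.443, -0.222]]
[291. 171.] [25. 36.] 4.763641834259033  w: [[0.569, 0.022], [0.667, 0.014], [0.661, -0.054], [0.563, -0.045]]
[195. 187.] [58. 84.] 7.883139133453369  w: [[0.467, 0.332], [0.697, 0.306], [0.674, 0.15], [0.446, 0.178]]
[303.  60.] [ 24. 110.] 87.70938873291016  w: [[0.957, 0.103], [0.969, -0.204], [0.899, -0.205], [0.887, 0.1]]
{'fx': 325.19226210127806, 'fy': 325.19226210127806, 'cx': 280.98149098464694, 'cy': 210.18174338801782, 'origin': array([ 0.21802257, -0.48601842,  0.37297183]), 'attitude': array([-0.13037309,  0.10063663, -0.60057854,  0.78241967])}
```

View pics/crop1.png

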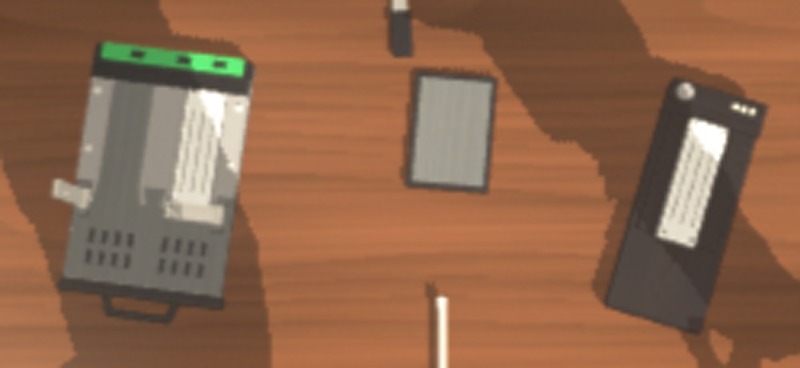

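Crop: the free bay is the left channel (clip standing at its left, about (70,192) in the crop), and the loop is towards the robot. The dock's tail end also faces the robot. The last joint's range means the tool x axis has to point back towards the robot, so I'll rotate first.

```bash
r='[0,0,0,0,0,-0.125]'; python3 inch.py '[[0,0,0,0,0,-0.125],[0,0,0,0,0,-0.125],[0,0,0,0,0,-0.125],[0,0,0,0,0,-0.125],[0,0,0,0,0,-0.125],[0,0,0,0,0,-0.125],[0,0,0,0,0,-0.125],[0,0,0,0,0,-0.125],[0,0,0,0,0,-0.125],[0,0,0,0,0,-0.125]]' 0 20
python3 inch.py '[[0,0,0,0,0,-0.125],[0,0,0,0,0,-0.125],[0,0,0,0,0,-0.125],[0,0,0,0,0,-0.125],[0,0,0,0,0,-0.125],[0,0,0,0,0,-0.125],[0,0,0,0,0,-0.125],[0,0,0,0,0,-0.125],[0,0,0,0,0,-0.125],[0,0,0,0,0,-0.125]]'
python3 inch.py '[[0,0,0,0,0,-0.08],[0,0,0,0,0,0]]'
python3 - <<'E'
from h import *
w=snap("wrist","w1"); st=ctrl.get_state(); r=R.from_quat(st["orientation"])
print("cam in tool",r.inv().apply(w["origin"]-st["tool_pos"]),"axis",r.inv().apply(R.from_quat(w["attitude"]).apply([0,0,-1])))
print(r.as_matrix(), delta([.50,-.20,.231]),delta([.48,-.20,.231]))
E
```

```text
time: 1.03
tool_pos: [0.1364, -0.5068, 0.2311]
orientation: [0.725, 0.689, 0.0, -0.0]
contact_force: [-0.7, -0.2, 0.4]
gripper_width: 0.0002
grip_force: 0.0
time: 1.87
tool_pos: [0.1364, -0.5069, 0.2311]
orientation: [0.185, 0.983, 0.0, -0.0]
contact_force: [-0.5, -0.5, 0.1]
gripper_width: -0.0003
grip_force: 0.0
time: 2.03
tool_pos: [0.1364, -0.5069, 0.2312]
orientation: [0.147, 0.989, 0.0, -0.0]
contact_force: [-0.4, -1.5, -0.2]
gripper_width: 0.0001
grip_force: 0.0
cam in tool [ 0.08289713 -0.0011899  -0.14205635] axis [-0.32526208  0.0012481   0.94562309]
[[-9.55212653e-01  2.95920236e-01 -3.23800606e-05]
 [ 2.95920210e-01  9.55212606e-01  3.27419326e-04]
 [ 1.27819846e-04  3.03173169e-04 -9.99999946e-01]] [-2.56547964e-01  4.00728994e-01  2.63636602e-04] [-2.37443711e-01  3.94810589e-01  2.64284203e-04]
```

```bash
python3 inch.py '[[-0.024,0.033,0,0,0,0],[-0.024,0.033,0,0,0,0],[-0.024,0.033,0,0,0,0],[-0.024,0.033,0,0,0,0],[-0.024,0.033,0,0,0,0],[-0.024,0.033,0,0,0,0],[-0.024,0.033,0,0,0,0],[-0.024,0.033,0,0,0,0],[-0.024,0.033,0,0,0,0],[-0.024,0.033,0,0,0,0]]'
python3 inch.py '[[0,0.033,0,0,0,0],[0,0.02,0,0,0,0],[0,0,0,0,0,0],[0,0,0,0,0,0]]'
python3 - <<'E'
from h import *
w=snap("wrist","w2")
cv2.imwrite("pics/w2b.png",cv2.resize(w["img"],(800,600),interpolation=cv2.INTER_CUBIC)[:,:,::-1])
E
python3 inch.py '[[0.01,0.035,0.02,0,0,0],[0.01,0.035,0.02,0,0,0],[0,0,0,0,0,0],[0,0,0,0,0,0]]'
python3 - <<'E'
from h import *
w=snap("wrist","w3")
E
```

```text
time: 2.92
tool_pos: [0.4643, -0.2606, 0.2314]
orientation: [0.151, 0.989, -0.0, 0.0]
contact_force: [0.0, -0.6, 1.0]
gripper_width: -0.0002
grip_force: 0.0
time: 3.25
tool_pos: [0.4788, -0.2107, 0.2313]
orientation: [0.149, 0.989, -0.0, -0.0]
contact_force: [-0.8, 0.3, 0.3]
gripper_width: -0.0001
grip_force: 0.0
time: 3.63
tool_pos: [0.4789, -0.1382, 0.1905]
orientation: [0.149, 0.989, 0.0, -0.001]
contact_force: [-0.2, -1.1, 0.9]
gripper_width: 0.0001
grip_force: 0.0
```

View pics/w2b.png

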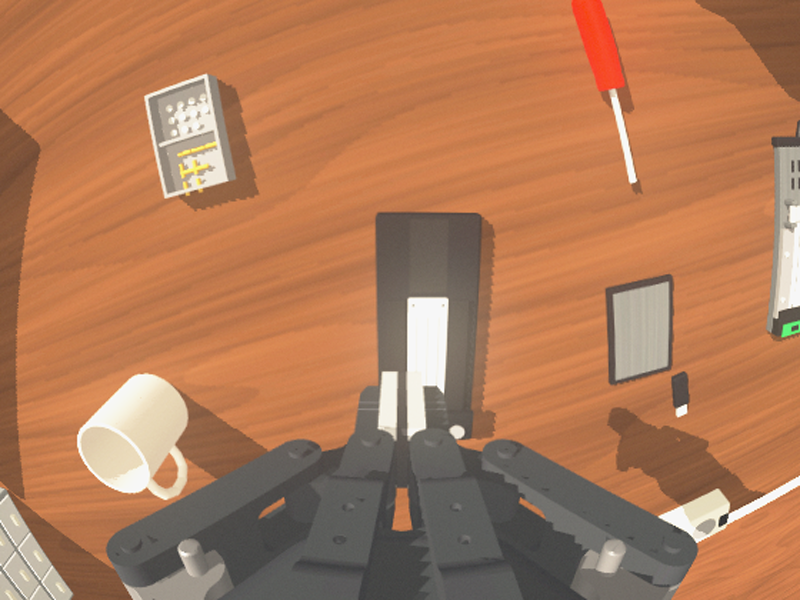

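The view shows the dock's tail edge from (377,213) to (481,213) and the SSD's tail edge from (409,297) to (447,297), both in 800x600 px. Next I'll measure those corners in both wrist views.

```bash
cat > meas.py <<'E'
from h import *
def blobs(s,roi,lo,hi,maxsat=90):
    im=s["img"];hsv=cv2.cvtColor(im,cv2.COLOR_RGB2HSV)
    m=((hsv[...,1]<=maxsat)&(hsv[...,2]>=lo)&(hsv[...,2]<=hi)).astype(np.uint8)
    k=np.zeros_like(m); x0,y0,x1,y1=roi; k[y0:y1,x0:x1]=1; m&=k
    n,l,st,c=cv2.connectedComponentsWithStats(m); i=1+np.argmax(st[1:,4]); return (l==i).astype(np.uint8),st[i]
def edges(m,axis_rows,cut):
    pass
E
python3 - <<'E'
from meas import *
for t in("w2","w3"):
    s=load(t)
    dock=R.from_euler('z',0)
    # expected position of the dock from top for ROI
    p=proj(s,[[.53,-.19,.016],[.46,-.145,.016],[.44,-.22,.016]],True); print(t,p.round())
    hsv=cv2.cvtColor(s["img"],cv2.COLOR_RGB2HSV)
    c=p[1:].mean(0).astype(int)
    for dx in (-10,10,):
        print([tuple(s["img"][r,c[0]+dx]) and (r,int(hsv[r,c[0]+dx,1]),int(hsv[r,c[0]+dx,2])) for r in range(c[1]-12,c[1]+100,4)])
    r=c[1]+75; print([(x,int(hsv[r,x,1]),int(hsv[r,x,2])) for x in range(c[0]-46,c[0]+46,3)])
E
```

```text
w2 [[312. 212.]
 [333. 144.]
 [263. 147.]]
[(133, 152, 196), (137, 156, 198), (141, 153, 195), (145, 153, 187), (149, 57, 90), (153, 55, 102), (157, 55, 102), (161, 55, 102), (165, 51, 106), (169, 55, 106), (173, 50, 107), (177, 50, 107), (181, 47, 113), (185, 49, 110), (189, 50, 113), (193, 47, 114), (197, 49, 119), (201, 44, 121), (205, 40, 116), (209, 1, 247), (213, 19, 240), (217, 0, 247), (221, 0, 247), (225, 0, 247), (229, 0, 247), (233, 0, 247), (237, 0, 247), (241, 0, 247)]
[(133, 158, 202), (137, 155, 193), (141, 154, 187), (145, 153, 202), (149, 60, 89), (153, 59, 100), (157, 53, 105), (161, 52, 103), (165, 54, 103), (169, 52, 103), (173, 52, 107), (177, 50, 107), (181, 48, 111), (185, 49, 110), (189, 47, 115), (193, 44, 115), (197, 46, 121), (201, 48, 122), (205, 41, 118), (209, 1, 247), (213, 2, 247), (217, 0, 247), (221, 0, 247), (225, 0, 247), (229, 0, 247), (233, 0, 247), (237, 0, 247), (241, 0, 247)]
[(252, 145, 208), (255, 145, 206), (258, 143, 209), (261, 142, 210), (264, 73, 129), (267, 45, 114), (270, 46, 116), (273, 45, 119), (276, 47, 119), (279, 48, 123), (282,
[... 1053 characters left out ...]
, 114), (220, 45, 120), (224, 47, 119), (228, 47, 125), (232, 40, 126), (236, 45, 125), (240, 14, 245), (244, 0, 247), (248, 0, 247), (252, 0, 247), (256, 0, 247), (260, 0, 247), (264, 0, 247), (268, 0, 247)]
[(185, 146, 203), (188, 145, 204), (191, 142, 206), (194, 143, 208), (197, 141, 210), (200, 98, 151), (203, 51, 114), (206, 48, 117), (209, 51, 119), (212, 51, 121), (215, 50, 123), (218, 50, 123), (221, 9, 246), (224, 4, 247), (227, 0, 247), (230, 0, 247), (233, 0, 247), (236, 0, 247), (239, 0, 247), (242, 0, 247), (245, 0, 247), (248, 2, 247), (251, 40, 189), (254, 42, 129), (257, 44, 128), (260, 45, 125), (263, 45, 124), (266, 44, 121), (269, 48, 117), (272, 48, 117), (275, 74, 121)]
```

```bash
cat >> meas.py <<'E'
def quadcorners(s,m,yaw,z,end="tail"):
    """tail corners (px) of a bar mask: unproject contour to plane z, rotate by -yaw, fit tail/left/right lines"""
    c=max(cv2.findContours(m,cv2.RETR_EXTERNAL,cv2.CHAIN_APPROX_NONE)[0],key=cv2.contourArea)[:,0,:].astype(float)
    # push the border half a pixel outwards
    P=onplane(s,c,z,True)[:,:2]; ca,sa=np.cos(yaw),np.sin(yaw); Q=P@np.array([[ca,-sa],[sa,ca]])
    xt=np.percentile(Q[:,0],3); 
    near=Q[(Q[:,0]>xt+.01)&(Q[:,0]<xt+.05)]; ym=(near[:,1].min()+near[:,1].max())/2
    def fit(a,b):
        k=np.polyfit(a,b,1)
        for _ in range(4):
            e=b-np.polyval(k,a); g=abs(e)<2*np.median(abs(e))+3e-4; k=np.polyfit(a[g],b[g],1)
        return k
    L=near[near[:,1]>ym];Rr=near[near[:,1]<ym]
    kl=fit(L[:,0],L[:,1]);kr=fit(Rr[:,0],Rr[:,1])
    w=np.polyval(kl,xt)-np.polyval(kr,xt)
    T=Q[(Q[:,0]<xt+.006)&(abs(Q[:,1]-ym)<.38*w)]; kt=fit(T[:,1],T[:,0])
    out=[]
    for k in(kl,kr):
        y=(k[1]+k[0]*kt[1])/(1-k[0]*kt[0]); out.append([np.polyval(kt,y),y])
    W=np.array(out)@np.array([[ca,sa],[-sa,ca]])
    return proj(s,np.c_[W,[z,z]],True),W,yaw+np.arctan([(kl[0]+kr[0])/2,-kt[0]]),w
E
python3 - <<'E'
from meas import *
V={}
for t in("w2","w3"):
    s=load(t); c=proj(s,[[.53,-.205,.02]],True)[0].astype(int)
    roi=(c[0]-70,c[1]-110,c[0]+80,c[1]+30)
    m,st=blobs(s,roi,165,255,60); print(t,st)
    a=quadcorners(s,m,-.297,.022); print("ssd",a[1].round(4).tolist(),a[2],a[3])
    m2,st=blobs(s,roi,60,255,95); print(st)
    b=quadcorners(s,m2,-.297,.016); print("dock",b[1].round(4).tolist(),b[2],b[3])
    V[t]=(s,a[0],b[0])
for k,n in((1,"ssd"),(2,"dock")):
    for i in(0,1): print(n,tri([(V[t][0],V[t][k][i],True) for t in V]))
E
```

```text
w2 [ 285  208   29   39 1110]
ssd [[0.5232, -0.1865], [0.5135, -0.2177]] [-0.30383804 -0.30022798] 0.03259132113036628
[ 263  149   74   98 6990]
dock [[0.4662, -0.1436], [0.4426, -0.2217]] [-0.2830579  -0.29330268] 0.08154649467275302
w3 [ 221  239   32   40 1205]
ssd [[0.5223, -0.1857], [0.5128, -0.2173]] [-0.30412515 -0.2916084 ] 0.03298648426750772
[ 195  175  116  104 8452]
dock [[0.4653, -0.1422], [0.4423, -0.2203]] [-0.30324071 -0.28667967] 0.08138574843713178
ssd (array([ 0.52425807, -0.18659225,  0.01791263]), np.float64(0.0004968508854871959))
ssd (array([ 0.51380022, -0.21787097,  0.020172  ]), np.float64(0.0004630035670222265))
dock (array([ 0.46714253, -0.14281699,  0.0090313 ]), np.float64(0.0005129524126393907))
dock (array([ 0.44321753, -0.22224942,  0.01017656]), np.float64(0.0001676465344129362))
```

Run:
```python
from h import *
print(delta([.5625,-.2154,.030]))
```

```text
[-0.10147802 -0.04798714  0.16129823]
```

```bash
python3 inch.py '[[-0.026,-0.012,0.02,0,0,0],[-0.026,-0.012,0.02,0,0,0],[-0.026,-0.012,0.02,0,0,0],[-0.0235,-0.012,0.02,0,0,0],[0,0,0.03,0,0,0],[0,0,0.03,0,0,0],[0,0,0.015,0,0,0],[0,0,0,0,0,0],[0,0,0,0,0,0]]' 0 20
python3 inch.py '[[0,0,0.002,0,0,0],[0,0,0.002,0,0,0],[0,0,0,0,0,0]]'
python3 -c "
from h import *
print(delta([.5625,-.2154,.022]))"
```

```text
time: 4.43
tool_pos: [0.5627, -0.2162, 0.0364]
orientation: [0.15, 0.989, -0.0, -0.0]
contact_force: [0.1, 0.0, 0.1]
gripper_width: -0.0
grip_force: 0.0
time: 4.68
tool_pos: [0.5636, -0.2152, 0.0334]
orientation: [0.149, 0.989, -0.0, 0.001]
contact_force: [-0.0, 0.2, -0.5]
gripper_width: -0.0001
grip_force: 0.0
[ 0.00102851 -0.00047419  0.01143828]
```

```bash
python3 inch.py '[[0,0,0.003,0,0,0],[0,0,0.003,0,0,0],[0,0,0.002,0,0,0],[0,0,0,0,0,0]]'
for i in 1 2 3; do python3 inch.py '[[0,0,0.001,0,0,0],[0,0,0,0,0,0]]' | egrep "pos|force|grip_"; done
```

```text
time: 5.02
tool_pos: [0.5626, -0.2143, 0.0239]
orientation: [0.149, 0.989, 0.0, -0.0]
contact_force: [0.5, -0.0, -0.3]
gripper_width: -0.0001
grip_force: 0.0
tool_pos: [0.5628, -0.2145, 0.0231]
contact_force: [0.1, -0.6, 1.0]
grip_force: 0.0
tool_pos: [0.5629, -0.2146, 0.0222]
contact_force: [-0.6, -0.5, -0.2]
grip_force: 0.0
tool_pos: [0.5631, -0.2147, 0.0221]
contact_force: [-2.2, 1.6, 9.4]
grip_force: 4.3
```

Contact at z = 0.022 m with about 9 N. I'll drag it out.

```bash
python3 inch.py '[[0.003,0,0.0002,0,0,0],[0.005,0,0,0,0,0],[0.006,0,0,0,0,0],[0.006,0,0,0,0,0]]'
python3 inch.py '[[0.008,0,0,0,0,0],[0.008,0,0,0,0,0],[0.008,0,0,0,0,0],[0.008,0,0,0,0,0],[0.008,0,0,0,0,0],[0.006,0,0,0,0,0],[0.004,0,0,0,0,0],[0,0,0,0,0,0]]'
```

```text
time: 5.85
tool_pos: [0.5449, -0.2093, 0.0221]
orientation: [0.149, 0.989, -0.0, 0.002]
contact_force: [1.9, -0.4, 5.6]
gripper_width: -0.0001
grip_force: 3.0
time: 6.52
tool_pos: [0.4962, -0.1942, 0.0221]
orientation: [0.149, 0.989, -0.0, 0.001]
contact_force: [-2.0, 0.9, 9.8]
gripper_width: 0.0002
grip_force: 5.1
```

```bash
python3 inch.py '[[0,0,-0.02,0,0,0],[0.02,0,-0.035,0,0,0],[0.02,0,-0.035,0,0,0],[0.02,0,-0.035,0,0,0],[0.025,0,-0.015,0,0,0],[0,0,0,0,0,0],[0,0,0,0,0,0],[0,0,0,0,0,0]]' 0.07
python3 - <<'E'
from meas import *
s=snap("wrist","w4"); c=proj(s,[[.46,-.185,.022]],True)[0].astype(int); print(c)
m,st=blobs(s,(c[0]-80,c[1]-70,c[0]+80,c[1]+70),150,255,60); print(st)
a=quadcorners(s,m,-.297,.022); print("ssd",a[1].round(4).tolist(),a[1].mean(0),a[2],a[3],ctrl.get_state()["tool_pos"])
cv2.imwrite("pics/w4b.png",cv2.resize(s["img"],None,fx=1.3,fy=1.3)[:,:,::-1])
E
```

```text
time: 7.18
tool_pos: [0.4151, -0.1691, 0.1608]
orientation: [0.149, 0.989, -0.0, 0.0]
contact_force: [-0.2, -0.4, -0.2]
gripper_width: 0.0699
grip_force: 0.0
[279 243]
[ 264  234   35   79 2618]
ssd [[0.4555, -0.1654], [0.4457, -0.1968]] [ 0.45059492 -0.18111919] [-0.29953331 -0.30042924] 0.03289803738432459 [ 0.41505841 -0.16903819  0.16038786]
```

View pics/w4b.png

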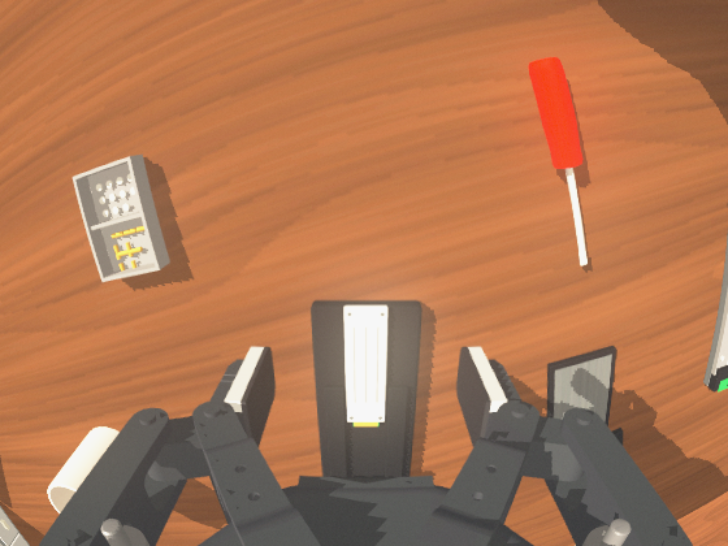

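The SSD lies straight on the dock deck: tail edge at rows 305-308, tongue at row 424. It has moved out 71 mm. Next is the grasp.

```bash
python3 -c "
from h import *
print(delta([.5003,-.1964,.0168]))"
```

```text
[-0.08958244 -0.00107984  0.14354822]
```

```bash
python3 inch.py '[[-0.03,-0.0005,0.025,0,0,0],[-0.03,-0.0005,0.03,0,0,0],[-0.0295,0,0.03,0,0,0],[0,0,0.025,0,0,0],[0,0,0.015,0,0,0],[0,0,0.008,0,0,0],[0,0,0,0,0,0],[0,0,0,0,0,0],[0,0,0,0,0,0]]' 0.05
python3 -c "
from h import *
print(delta([.5003,-.1964,.0168]),ctrl.get_state()['tool_pos'])"
```

```text
time: 7.98
tool_pos: [0.4998, -0.1963, 0.0297]
orientation: [0.149, 0.989, -0.0, 0.001]
contact_force: [-0.2, -0.3, 0.1]
gripper_width: 0.0503
grip_force: 0.0
[-4.68935893e-04  8.10961807e-05  1.29174769e-02] [ 0.49981386 -0.19633175  0.02971692]
```

```bash
python3 inch.py '[[0,0,0.006,0,0,0],[0,0,0.004,0,0,0],[0,0,0.0025,0,0,0],[0,0,0,0,0,0],[0,0,0,0,0,0]]'
python3 inch.py '[[0,0,0,0,0,0],[0,0,0,0,0,0],[0,0,0,0,0,0],[0,0,0,0,0,0]]' 0.025 30
```

```text
time: 8.4
tool_pos: [0.4991, -0.196, 0.0164]
orientation: [0.149, 0.989, 0.0, -0.0]
contact_force: [-0.3, -0.5, 0.2]
gripper_width: 0.05
grip_force: 0.0
time: 8.73
tool_pos: [0.4994, -0.1961, 0.0168]
orientation: [0.149, 0.989, -0.0, 0.0]
contact_force: [-0.2, 0.3, 4.8]
gripper_width: 0.0306
grip_force: 30.0
```

```bash
python3 inch.py '[[0,0,-0.004,0,0,0],[0,0,-0.01,0,0,0],[0,0,-0.025,0,0,0],[0,0,-0.03,0,0,0],[0,0,-0.03,0,0,0],[0,0,-0.03,0,0,0],[0,0,-0.01,0,0,0],[0,0,0,0,0,0],[0,0,0,0,0,0]]'
python3 -c "
from h import *
print(delta([.47,.20,.155]))"
```

```text
time: 9.48
tool_pos: [0.4992, -0.196, 0.1555]
orientation: [0.149, 0.989, -0.0, 0.0]
contact_force: [0.3, -0.6, -1.4]
gripper_width: 0.0306
grip_force: 30.0
[1.44503542e-01 3.69854104e-01 3.26262059e-04]
```

```bash
python3 inch.py '[[0.02,0.032,-0.0045,0,0,0],[0.02,0.032,-0.0045,0,0,0],[0.02,0.032,-0.0045,0,0,0],[0.02,0.032,-0.0045,0,0,0],[0.02,0.032,-0.0045,0,0,0],[0.02,0.032,-0.0045,0,0,0],[0.02,0.032,-0.0045,0,0,0],[0.02,0.032,-0.0045,0,0,0],[0.02,0.032,-0.0045,0,0,0],[0.02,0.032,-0.0045,0,0,0]]'
python3 inch.py '[[0,0,0,0,0,-0.09],[0,0,0,0,0,-0.09],[0,0,0,0,0,0],[0,0,0,0,0,0]]'
python3 - <<'E'
from h import *
w=snap("wrist","w5"); print({k:v for k,v in ctrl.get_state().items() if k in("tool_pos","orientation","gripper_width")})
cv2.imwrite("pics/w5b.png",cv2.resize(w["img"],(800,600),interpolation=cv2.INTER_CUBIC)[:,:,::-1])
E
python3 inch.py '[[0,0.035,0,0,0,0],[0,0.035,0,0,0,0],[0,0.035,0,0,0,0],[0,0,0,0,0,0],[0,0,0,0,0,0],[0,0,0,0,0,0]]'
python3 - <<'E'
from h import *
w=snap("wrist","w6"); cv2.imwrite("pics/w6b.png",cv2.resize(w["img"],(800,600),interpolation=cv2.INTER_CUBIC)[:,:,::-1])
E
```

```text
time: 10.32
tool_pos: [0.4003, 0.17, 0.199]
orientation: [0.149, 0.989, -0.001, -0.001]
contact_force: [1.5, -0.1, -1.6]
gripper_width: 0.0307
grip_force: 30.1
time: 10.65
tool_pos: [0.4013, 0.1685, 0.1991]
orientation: [0.061, 0.998, -0.0, -0.001]
contact_force: [-0.9, -0.7, -1.1]
gripper_width: 0.0309
grip_force: 30.1
{'tool_pos': array([0.40156196, 0.16832766, 0.19931367]), 'orientation': array([ 6.10862871e-02,  9.98131855e-01, -3.43019702e-04, -1.07175623e-03]), 'gripper_width': 0.03044344218173811}
time: 11.2
tool_pos: [0.4144, 0.2721, 0.1998]
orientation: [0.06, 0.998, -0.001, -0.001]
contact_force: [-0.2, -0.4, -0.1]
gripper_width: 0.0306
grip_force: 30.3
```

View pics/w5b.png

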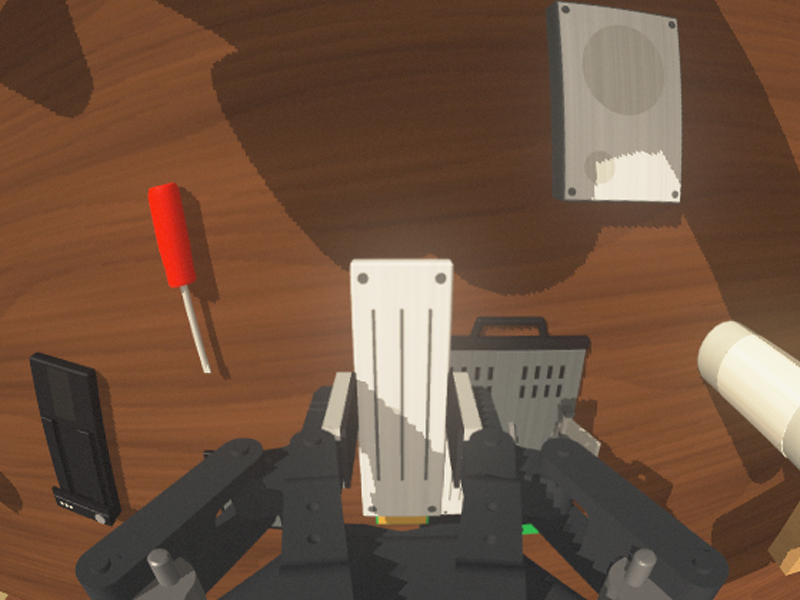

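View pics/w6b.png

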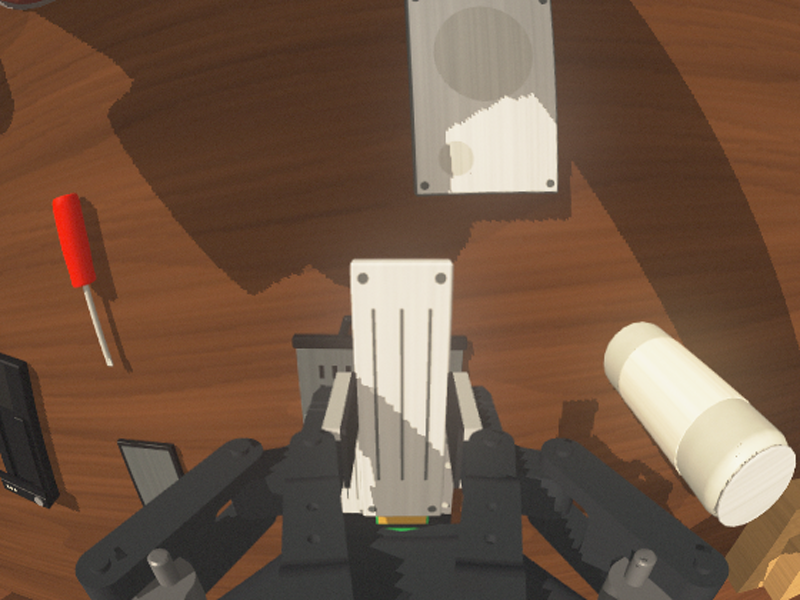

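The SSD is held straight but hides the sled's middle. The sled's front edge is at row 340, with its +y corner at (588,340) in w5. I'll move aside for a clearer pair of views.

```bash
python3 inch.py '[[0.008,-0.034,0,0,0,0],[0.008,-0.034,0,0,0,0],[0.008,-0.034,0,0,0,0],[0.008,-0.034,0,0,0,0],[0.008,-0.036,0,0,0,0],[0,0,0,0,0,0],[0,0,0,0,0,0],[0,0,0,0,0,0]]'
python3 - <<'E'
from h import *
w=snap("wrist","w7");
E
python3 inch.py '[[0.01,-0.02,-0.03,0,0,0],[0.01,-0.02,-0.03,0,0,0],[0,0,0,0,0,0],[0,0,0,0,0,0],[0,0,0,0,0,0]]'
python3 - <<'E'
from h import *
w=snap("wrist","w8"); a=load("w7")
f=lambda w:cv2.resize(w["img"][190:400,300:500],(400,420),interpolation=cv2.INTER_CUBIC)
cv2.imwrite("pics/w78.png",np.hstack([f(a),f(w)])[:,:,::-1])
E
```

```text
time: 11.92
tool_pos: [0.3549, 0.1064, 0.2007]
orientation: [0.061, 0.998, 0.0, 0.001]
contact_force: [0.4, 0.9, -0.8]
gripper_width: 0.0309
grip_force: 30.4
time: 12.38
tool_pos: [0.3303, 0.0702, 0.26]
orientation: [0.059, 0.998, 0.0, 0.0]
contact_force: [0.4, -0.8, -0.3]
gripper_width: 0.0309
grip_force: 30.5
```

View pics/w78.png

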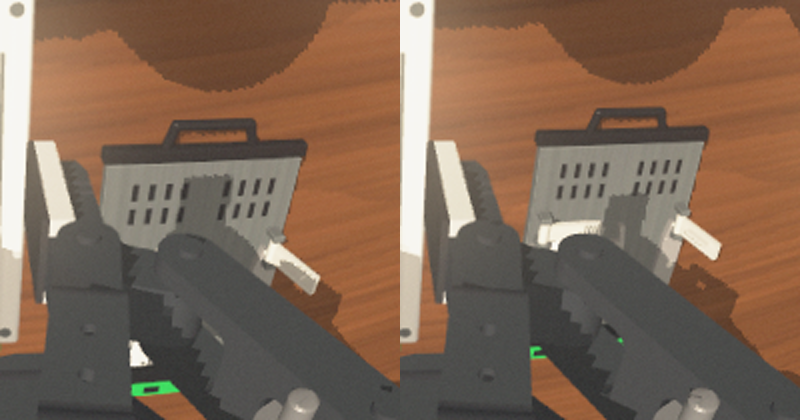

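Both crops show the deck's slots (2 rows of 4 per bay), the black front lip, its +y end at (305,150) left and (707,133) right, and the standing clip at (290,265) left and (697,237) right. Next I'll measure slots, edges and clip.

Run:
```python
from meas import *
from scipy.optimize import linear_sum_assignment
D={}
for t,(x0,y0,x1,y1) in {"w7":(300+52,190+88,300+146,190+116),"w8":(300+67,190+70,300+145,190+105)}.items():
    s=load(t); im=s["img"]; g=cv2.resize(im,None,fx=4,fy=4,interpolation=cv2.INTER_CUBIC)
    v=cv2.cvtColor(g,cv2.COLOR_RGB2HSV)[...,2]
    bh=cv2.morphologyEx(v,cv2.MORPH_BLACKHAT,cv2.getStructuringElement(cv2.MORPH_ELLIPSE,(33,33)))
    m=(bh>25).astype(np.uint8); n,l,st,c=cv2.connectedComponentsWithStats(m)
    pts=[];
    for i in range(1,n):
        p=(c[i]-1.5)/4
        if x0<p[0]<x1 and y0<p[1]<y1 and 40<st[i,4]<900: pts.append(p)
    pts=np.array(pts); W=onplane(s,pts,.010,True)
    D[t]=(s,pts,W)
    print(t,len(pts)); print(np.c_[W[:,:2]][np.argsort(W[:,1])].round(4).tolist())
a,b=D["w7"],D["w8"]
C=np.linalg.norm(a[2][:,None]-b[2][None],axis=2); i,j=linear_sum_assignment(C)
T=np.array([np.r_[tri([(a[0],a[1][p],True),(b[0],b[1][q],True)])[0]] for p,q in zip(i,j) if C[p,q]<.006])
print(len(T),T[np.argsort(T[:,1])].round(4).tolist(),"z",np.median(T[:,2]))
```

```text
w7 18
[[0.5156, 0.1925], [0.4976, 0.1949], [0.5167, 0.2033], [0.499, 0.2057], [0.5184, 0.2142], [0.5003, 0.2166], [0.5199, 0.2254], [0.502, 0.2275], [0.5233, 0.2538], [0.5056, 0.2563], [0.5248, 0.2648], [0.5071, 0.2671], [0.5264, 0.2757], [0.5084, 0.2779], [0.5274, 0.2866], [0.5099, 0.2888], [0.5512, 0.3026], [0.5331, 0.3051]]
w8 20
[[0.4755, 0.1754], [0.5151, 0.1923], [0.4973, 0.1946], [0.5167, 0.2031], [0.4986, 0.2055], [0.5181, 0.214], [0.5001, 0.2164], [0.5196, 0.2248], [0.5015, 0.2272], [0.5226, 0.2537], [0.5056, 0.256], [0.5253, 0.2643], [0.507, 0.2667], [0.5261, 0.2754], [0.5082, 0.2778], [0.5274, 0.2864], [0.5101, 0.2887], [0.5515, 0.2927], [0.5482, 0.3025], [0.5408, 0.3034]]
17 [[0.5146, 0.1921, 0.0112], [0.4979, 0.1949, 0.0093], [0.5188, 0.2041, 0.007], [0.498, 0.2052, 0.0112], [0.5179, 0.214, 0.0104], [0.5015, 0.2172, 0.008], [0.5221, 0.2262, 0.0068], [0.5008, 0.2269, 0.0114], [0.518, 0.2509, 0.0168], [0.5089, 0.2583, 0.0052], [0.5097, 0.2688, 0.0061], [0.5342, 0.2703, -0.0025], [0.5256, 0.2751, 0.0109], [0.507, 0.2769, 0.0119], [0.5181, 0.2802, 0.0494], [0.5293, 0.2879, 0.0074], [0.5134, 0.2914, 0.005]] z 0.009289618550317
```

Run:
```python
from meas import *
O=np.array([.5166,.2713]); v=np.array([np.cos(.128),-np.sin(.128)]); n=np.array([-v[1],v[0]])
def loc(P): d=P[...,:2]-O; return np.c_[d@v,d@n]   # rel. slot group centre of the free bay
s=load("w8")
def bright(s,z,off): 
    # scan sled-x at fixed sled y (relative to bay), print V profile
    for y in off:
        xs=np.arange(-.05,.06,.001); P=np.c_[O+xs[:,None]*v+y*n,np.full(len(xs),z)]
        uv=proj(s,P,True).astype(np.float32); h=cv2.cvtColor(s["img"],cv2.COLOR_RGB2HSV)
        val=cv2.remap(h,uv[:,0:1],uv[:,1:2],cv2.INTER_LINEAR)[:,0]
        print("y",y,"z",z,[(int(round(x*1000)),int(a[1]),int(a[2])) for x,a in zip(xs,val)][::2])
bright(s,.0215,[-.058])
bright(s,.0100,[.0,.032])
t=snap("top","top2"); im=t["img"]; hsv=cv2.cvtColor(im,cv2.COLOR_RGB2HSV)
g=((hsv[...,0]>50)&(hsv[...,0]<85)&(hsv[...,1]>120)&(hsv[...,2]>90)).astype(np.uint8); g[:, :150]=0;g[:,260:]=0
c=max(cv2.findContours(g,cv2.RETR_EXTERNAL,cv2.CHAIN_APPROX_NONE)[0],key=cv2.contourArea); b=cv2.boxPoints(cv2.minAreaRect(c))
for z in(.010,.022): print("green",z,loc(onplane(t,b,z)).round(4).tolist())
```

```text
y -0.058 z 0.0215 [(-50, 130, 132), (-48, 70, 86), (-46, 37, 71), (-44, 46, 74), (-42, 37, 72), (-40, 41, 72), (-38, 39, 72), (-36, 32, 115), (-34, 31, 150), (-32, 31, 147), (-30, 30, 147), (-28, 27, 146), (-26, 26, 146), (-24, 29, 148), (-22, 28, 147), (-20, 27, 145), (-18, 27, 142), (-16, 27, 137), (-14, 28, 139), (-12, 27, 142), (-10, 30, 147), (-8, 29, 147), (-6, 28, 148), (-4, 30, 145), (-2, 32, 143), (0, 29, 143), (2, 28, 142), (4, 30, 143), (6, 32, 147), (8, 29, 149), (10, 30, 149), (12, 30, 148), (14, 32, 150), (16, 31, 148), (18, 29, 148), (20, 30, 148), (22, 32, 148), (24, 34, 150), (26, 33, 159), (28, 38, 217), (30, 28, 238), (32, 27, 237), (34, 31, 233), (36, 31, 229), (38, 34, 209), (40, 22, 115), (42, 16, 82), (44, 14, 81), (46, 11, 83), (48, 14, 85), (50, 15, 83), (52, 10, 83), (54, 8, 84), (56, 8, 84), (58, 8, 84)]
y 0.0 z 0.01 [(-50, 154, 151), (-48, 154, 157), (-46, 148, 152), (-44, 129, 129), (-42, 68, 77), (-40, 46, 69), (-38, 38, 71), (-36, 43, 72), (-34, 41, 70), (-32, 38, 69), (-30, 35, 106), (-28, 32, 142), (-26, 27, 140), (-24, 31, 141), (-22, 31, 141), (-20,
[... 922 characters left out ...]
 146), (-10, 31, 146), (-8, 31, 147), (-6, 31, 147), (-4, 30, 145), (-2, 33, 148), (0, 34, 148), (2, 28, 147), (4, 31, 148), (6, 33, 149), (8, 30, 147), (10, 29, 146), (12, 31, 149), (14, 31, 148), (16, 29, 149), (18, 31, 147), (20, 30, 148), (22, 30, 147), (24, 29, 146), (26, 29, 142), (28, 30, 133), (30, 28, 130), (32, 30, 135), (34, 31, 147), (36, 30, 154), (38, 33, 200), (40, 23, 241), (42, 17, 245), (44, 17, 245), (46, 17, 245), (48, 17, 245), (50, 16, 246), (52, 17, 245), (54, 20, 245), (56, 34, 199), (58, 30, 158)]
green 0.01 [[0.1604, 0.0307], [0.1746, 0.0311], [0.1744, -0.0884], [0.1603, -0.0886]]
green 0.022 [[0.1577, 0.0279], [0.1717, 0.0283], [0.1716, -0.0902], [0.1576, -0.0904]]
```

```bash
python3 -c "
from h import *
print(delta([.4987,.2736,.05]),R.from_quat(ctrl.get_state()['orientation']).as_euler('xyz'))"
```

```text
[-0.14422416  0.22177108  0.20926047] [ 3.14156380e+00 -1.62538053e-03  3.02390697e+00]
```

```bash
python3 inch.py '[[-0.018,0.0277,0,0,0,0],[-0.018,0.0277,0,0,0,0],[-0.018,0.0277,0,0,0,0],[-0.018,0.0277,0,0,0,0],[-0.018,0.0277,0,0,0,0],[-0.018,0.0277,0,0,0,0],[-0.018,0.0277,0,0,0,0],[-0.018,0.0277,0,0,0,0.01],[0,0,0.03,0,0,0],[0,0,0.03,0,0,0]]'
python3 inch.py '[[0,0,0.03,0,0,0],[0,0,0.03,0,0,0],[0,0,0.03,0,0,0],[0,0,0.03,0,0,0],[0,0,0.02,0,0,0],[0,0,0,0,0,0],[0,0,0,0,0,0],[0,0,0,0,0,0]]'
python3 -c "
from h import *
print(delta([.4987,.2736,.0108]),R.from_quat(ctrl.get_state()['orientation']).as_euler('xyz'))"
```

```text
time: 13.32
tool_pos: [0.5011, 0.2753, 0.1991]
orientation: [0.063, 0.998, 0.001, 0.001]
contact_force: [0.1, -0.7, -1.5]
gripper_width: 0.0307
grip_force: 30.5
time: 13.98
tool_pos: [0.4996, 0.2732, 0.061]
orientation: [0.064, 0.998, 0.0, 0.0]
contact_force: [0.5, 0.1, -0.9]
gripper_width: 0.0306
grip_force: 30.5
[0.00096376 0.00028876 0.05022507] [3.14129227e+00 4.52206528e-04 3.01338850e+00]
```

```bash
python3 inch.py '[[0.001,0,0.015,0,0,0],[0,0,0.014,0,0,0],[0,0,0.01,0,0,0],[0,0,0.006,0,0,0],[0,0,0.002,0,0,0],[0,0,0,0,0,0],[0,0,0,0,0,0]]'
for i in 1 2 3 ; do python3 inch.py '[[0,0,0.001,0,0,0],[0,0,0,0,0,0]]'| egrep "pos|ct_force"; done
```

```text
time: 14.57
tool_pos: [0.4987, 0.2729, 0.0141]
orientation: [0.064, 0.998, 0.0, 0.0]
contact_force: [0.3, -0.1, -0.6]
gripper_width: 0.0311
grip_force: 30.5
tool_pos: [0.4986, 0.2728, 0.0129]
contact_force: [-0.5, -0.6, 0.1]
tool_pos: [0.4983, 0.2727, 0.0115]
contact_force: [-1.1, -0.1, -1.9]
tool_pos: [0.4984, 0.2727, 0.0108]
contact_force: [-0.6, 0.4, 3.5]
```

```bash
python3 inch.py '[[0,0,0,0,0,0],[0,0,0,0,0,0],[0,0,0,0,0,0],[0,0,0,0,0,0]]' 0.05
python3 inch.py '[[0,0,-0.01,0,0,0],[0,0,-0.03,0,0,0],[0.02,0,-0.035,0,0,0],[0.025,0,-0.03,0,0,0],[0.025,0,-0.025,0,0,0],[0.025,0,-0.02,0,0,0],[0.02,0,-0.02,0,0,0],[0,0,0,0,0,0],[0,0,0,0,0,0]]' 0.05
python3 - <<'E'
from h import *
w=snap("wrist","w9"); cv2.imwrite("pics/w9b.png",cv2.resize(w["img"],(800,600),interpolation=cv2.INTER_CUBIC)[:,:,::-1])
E
```

```text
time: 15.4
tool_pos: [0.4982, 0.2727, 0.0104]
orientation: [0.064, 0.998, -0.0, -0.0]
contact_force: [-1.4, -0.4, 0.3]
gripper_width: 0.0498
grip_force: 0.0
time: 16.15
tool_pos: [0.3843, 0.2881, 0.1822]
orientation: [0.064, 0.998, 0.001, 0.001]
contact_force: [0.9, -0.1, -0.2]
gripper_width: 0.0498
grip_force: 0.0
```

View pics/w9b.png

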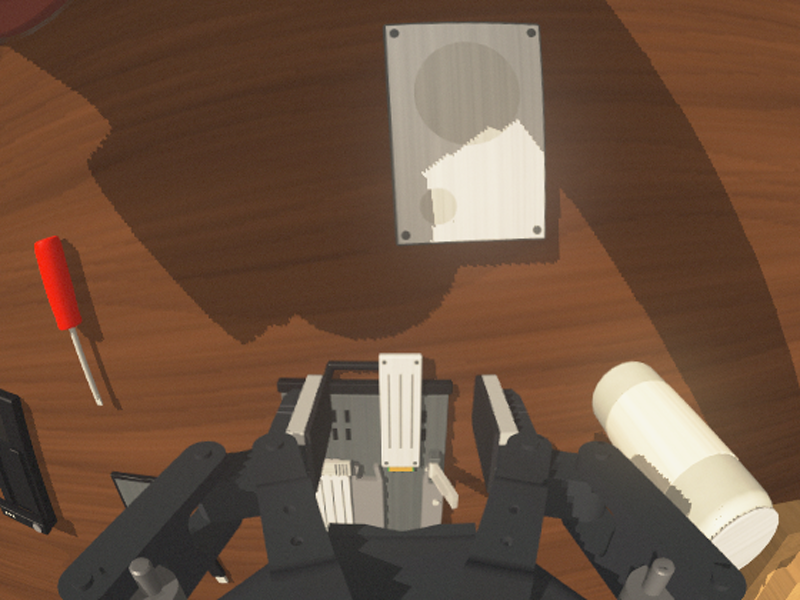

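The SSD lies flat at columns 379-421, pointing into the free bay's channel with its tongue at row 470. The clip stands at (440,480) and is clear. Now a check of its pose and the press point.

Run:
```python
from meas import *
s=load("w9"); m,st=blobs(s,(255,235,310,325),190,255,60); print(st)
a=quadcorners(s,m,-.128,.016); print(a[1].round(4).tolist(),a[2],a[3])
T=a[1].mean(0); O=np.array([.5166,.2713]); v=np.array([np.cos(.128),-np.sin(.128)]); n=np.array([-v[1],v[0]])
print("tail rel slots",(T-O)@v,(T-O)@n)
C=T+.056*v; print("centre",C,(C-O)@v,(C-O)@n)
p=C-.010*v; print("press",p,delta([*p,.045]))
```

```text
[ 265  248   30   77 1979]
[[0.451, 0.293], [0.4471, 0.2624]] [-0.13913001 -0.12950627] 0.03084251944103178
tail rel slots -0.06781109317851448 -0.0022549286570874402
centre [0.50459769 0.27057121] -0.011811093178514441 -0.0022549286570874324
press [0.4946795  0.27184772] [-0.11097867 -0.00179387  0.13636506]
```

```bash
python3 inch.py '[[-0.024,0,0.01,0,0,0],[-0.024,0,0.02,0,0,0],[-0.024,0,0.03,0,0,0],[-0.024,0,0.03,0,0,0],[-0.024,-0.0015,0.03,0,0,0],[0,0,0.025,0,0,0],[0,0,0.01,0,0,0],[0,0,0,0,0,0],[0,0,0,0,0,0],[0,0,0,0,0,0]]' 0 20
python3 -c "
from h import *
print(delta([.5046,.2706,.016]))"
```

```text
time: 17.03
tool_pos: [0.5035, 0.271, 0.0267]
orientation: [0.064, 0.998, 0.0, 0.001]
contact_force: [-0.3, -0.2, 0.5]
gripper_width: 0.0001
grip_force: 0.0
[-0.00115501 -0.00021236  0.01070231]
```

```bash
python3 inch.py '[[0,0,0.005,0,0,0],[0,0,0.003,0,0,0],[0,0,0.001,0,0,0],[0,0,0,0,0,0],[0,0,0,0,0,0]]' | egrep "pos|ct_force"
for i in 1 2 3; do python3 inch.py '[[0,0,0.001,0,0,0],[0,0,0,0,0,0]]' | egrep "pos|ct_force"; done
```

```text
tool_pos: [0.503, 0.2706, 0.0167]
contact_force: [-0.1, 0.1, -0.5]
tool_pos: [0.5032, 0.2707, 0.0161]
contact_force: [-2.0, -0.3, 6.8]
tool_pos: [0.5034, 0.2708, 0.016]
contact_force: [-5.4, -1.2, 17.0]
tool_pos: [0.5036, 0.2709, 0.016]
contact_force: [-6.4, -3.6, 28.9]
```

```bash
python3 inch.py '[[0,0,-0.0015,0,0,0],[-0.003,0.0002,0,0,0,0],[-0.005,0.0002,0,0,0,0],[-0.005,0.0002,0,0,0,0],[-0.005,0.0002,0,0,0,0],[-0.005,0.0002,0,0,0,0],[-0.005,0,0,0,0,0]]'
python3 inch.py '[[-0.006,0,0,0,0,0],[-0.006,0,0,0,0,0],[-0.006,0,0,0,0,0],[-0.006,0,0,0,0,0],[-0.006,0,0,0,0,0]]'
```

```text
time: 18.53
tool_pos: [0.5316, 0.2685, 0.0161]
orientation: [0.064, 0.998, 0.001, 0.0]
contact_force: [-4.7, 0.7, 13.2]
gripper_width: -0.0001
grip_force: 6.8
time: 18.95
tool_pos: [0.5614, 0.2646, 0.0161]
orientation: [0.064, 0.998, 0.001, 0.0]
contact_force: [-3.2, -0.1, 12.7]
gripper_width: -0.0001
grip_force: 6.4
```

```bash
python3 inch.py '[[-0.006,0,0,0,0,0],[-0.006,0,0,0,0,0],[-0.006,0,0,0,0,0],[-0.006,0,0,0,0,0],[-0.006,0,0,0,0,0],[-0.005,0,0,0,0,0]]' | egrep "pos|ct_force"
for i in 1 2 3; do python3 inch.py '[[-0.003,0,0,0,0,0],[-0.003,0,0,0,0,0]]' | egrep "pos|ct_force"; done
```

```text
tool_pos: [0.5963, 0.26, 0.0161]
contact_force: [-3.9, 0.4, 11.8]
tool_pos: [0.6021, 0.2592, 0.0161]
contact_force: [-2.9, 0.6, 11.8]
tool_pos: [0.6079, 0.2585, 0.0161]
contact_force: [-4.1, 0.4, 12.2]
tool_pos: [0.6129, 0.2578, 0.016]
contact_force: [-7.8, 1.5, 15.0]
```

```bash
for i in 1 2; do python3 inch.py '[[-0.002,0,0.0002,0,0,0],[-0.002,0,0,0,0,0],[0,0,0,0,0,0]]' | egrep "pos|ct_force"; done
python3 inch.py '[[0,0,-0.01,0,0,0],[0.01,0,-0.04,0,0,0],[0.035,0,-0.02,0,0,0],[0.04,0,-0.01,0,0,0],[0.04,0,-0.01,0,0,0],[0.04,0,-0.03,0,0,0],[0.02,0,-0.03,0,0,0],[0,0,0,0,0,0],[0,0,0,0,0,0]]'
python3 - <<'E'
from h import *
w=snap("wrist","w10"); cv2.imwrite("pics/w10b.png",cv2.resize(w["img"][200:400,180:400],(770,600*7//6-0)[:2] if 0 else (660,600),interpolation=cv2.INTER_CUBIC)[:,:,::-1])
E
```

```text
tool_pos: [0.6173, 0.2573, 0.0161]
contact_force: [-5.5, -0.1, 15.7]
tool_pos: [0.6212, 0.2569, 0.0161]
contact_force: [-6.1, 0.5, 16.7]
time: 21.2
tool_pos: [0.4448, 0.28, 0.1616]
orientation: [0.064, 0.998, 0.001, 0.002]
contact_force: [-0.1, -0.2, -0.1]
gripper_width: 0.0002
grip_force: 0.0
```

View pics/w10b.png

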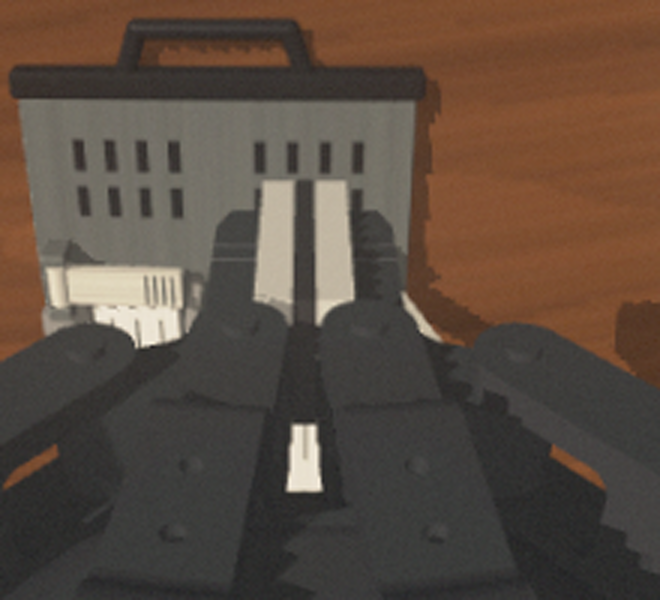

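The closed fingers hide the tail at about (305,250). I'll back off with the fingers open.

```bash
python3 inch.py '[[0.03,0,-0.02,0,0,0],[0.03,0,-0.02,0,0,0],[0,0,0,0,0,0],[0,0,0,0,0,0],[0,0,0,0,0,0],[0,0,0,0,0,0]]' 0.08 | grep pos
python3 - <<'E'
from meas import *
s=snap("wrist","w11"); O=np.array([.5166,.2713]); v=np.array([np.cos(.128),-np.sin(.128)]); n=np.array([-v[1],v[0]])
h=cv2.cvtColor(s["img"],cv2.COLOR_RGB2HSV)
for y,z in((-.062,.0215),(-.008,.016),(0.,.016),(.008,.016)):
    xs=np.arange(.014,.075,.001); P=np.c_[O+xs[:,None]*v+y*n,np.full(len(xs),z)]; uv=proj(s,P,True).astype(np.float32)
    val=cv2.remap(h,uv[:,0:1],uv[:,1:2],cv2.INTER_LINEAR)[:,0]; print(y,[(int(round(x*1000)),int(a[2])) for x,a in zip(xs,val)])
cv2.imwrite("pics/w11b.png",cv2.resize(s["img"][230:400,190:390],(706,600),interpolation=cv2.INTER_CUBIC)[:,:,::-1])
E
```

```text
tool_pos: [0.3855, 0.2865, 0.1984]
-0.062 [(14, 119), (15, 119), (16, 119), (17, 119), (18, 119), (19, 120), (20, 120), (21, 119), (22, 119), (23, 119), (24, 119), (25, 116), (26, 143), (27, 185), (28, 200), (29, 210), (30, 215), (31, 220), (32, 224), (33, 226), (34, 227), (35, 228), (36, 227), (37, 226), (38, 225), (39, 224), (40, 223), (41, 224), (42, 226), (43, 227), (44, 221), (45, 223), (46, 231), (47, 234), (48, 236), (49, 231), (50, 221), (51, 205), (52, 190), (53, 176), (54, 170), (55, 166), (56, 164), (57, 169), (58, 175), (59, 175), (60, 175), (61, 181), (62, 192), (63, 202), (64, 203), (65, 204), (66, 202), (67, 202), (68, 201), (69, 201), (70, 200), (71, 198), (72, 195), (73, 192), (74, 192)]
-0.008 [(14, 122), (15, 123), (16, 122), (17, 120), (18, 119), (19, 121), (20, 122), (21, 122), (22, 122), (23, 122), (24, 123), (25, 123), (26, 124), (27, 124), (28, 124), (29, 124), (30, 124), (31, 123), (32, 122), (33, 121), (34, 128), (35, 141), (36, 174), (37, 201), (38, 224), (39, 235), (40, 242), (41, 242), (42, 241), (43, 239), (44, 239), (45, 239), (46, 239), (47, 239), (48,
[... 946 characters left out ...]
 (73, 216), (74, 216)]
0.008 [(14, 120), (15, 120), (16, 120), (17, 121), (18, 121), (19, 122), (20, 121), (21, 121), (22, 121), (23, 121), (24, 122), (25, 121), (26, 121), (27, 121), (28, 121), (29, 121), (30, 121), (31, 120), (32, 121), (33, 122), (34, 128), (35, 141), (36, 178), (37, 205), (38, 224), (39, 234), (40, 240), (41, 239), (42, 238), (43, 236), (44, 233), (45, 233), (46, 234), (47, 235), (48, 236), (49, 236), (50, 236), (51, 237), (52, 236), (53, 234), (54, 219), (55, 191), (56, 150), (57, 139), (58, 141), (59, 144), (60, 146), (61, 149), (62, 151), (63, 153), (64, 155), (65, 160), (66, 161), (67, 162), (68, 165), (69, 165), (70, 165), (71, 165), (72, 168), (73, 168), (74, 168)]
```

View pics/w11b.png

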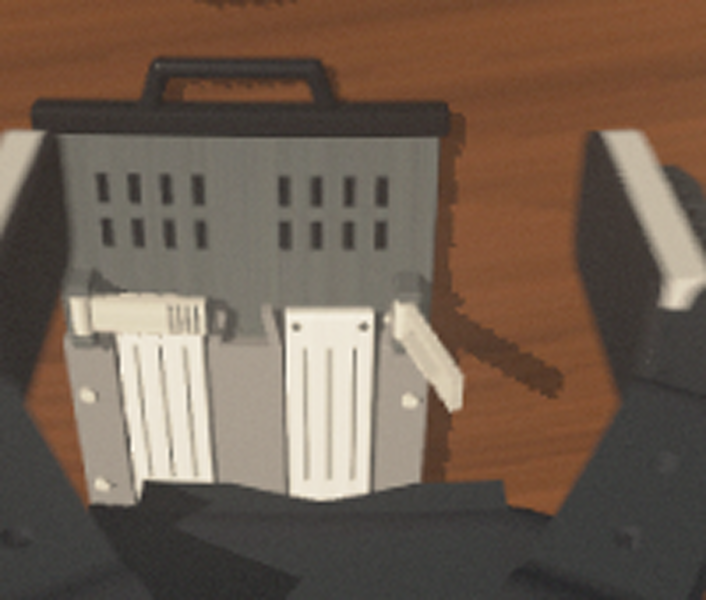

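The SSD's tail is level with the flare's start, 9 mm behind the shut clip's near edge, so it is home (same geometry as the neighbour). The clip stands at (400,310) to (455,400). Next: clearance to the spray can, and the start point.

Run:
```python
from meas import *
s=load("w9"); print("can base px",onplane(s,[[592*.7,405*.7],[625*.7,365*.7],[690*.7,480*.7],[640*.7,440*.7]],0,True)[:,:2].round(3).tolist())
s=load("w11"); c=lambda x,y:[190+x*200/706,230+y*170/600]
H=np.array([.5541,.2927]);v=np.array([np.cos(.128),-np.sin(.128)]); n=np.array([-v[1],v[0]])
print("clip tip px pred",[(proj(s,[[*(H+.0142*n+d*v),.061]],True)[0]-[190,230])*[706/200,600/170] for d in(-.007,.007)])
print("hinge px",[(proj(s,[[*(H+d*v),.0195]],True)[0]-[190,230])*[706/200,600/170] for d in (-.007,.007)])
P=H+.0375*n; print(P,delta([*P,.12]),delta([*P,.045]))
```

```text
can base px [[0.53, 0.436], [0.496, 0.465], [0.659, 0.568], [0.582, 0.491]]
clip tip px pred [array([459.0325064 , 368.34466659]), array([456.31250667, 400.31799146])]
hinge px [array([406.2932608 , 292.21027852]), array([404.89567101, 323.40593149])]
[0.5588869  0.32989322] [-0.16652471  0.06558225  0.07819582] [-0.16661213  0.0656524   0.15319574]
```

```bash
python3 inch.py '[[-0.033,0.013,0,0,0,0],[-0.033,0.013,0,0,0,0],[-0.033,0.013,0.01,0,0,0],[-0.034,0.013,0.02,0,0,0],[-0.0335,0.0135,0.02,0,0,0],[0,0,0.03,0,0,0],[0,0,0,0,0,0],[0,0,0,0,0,0]]' 0 20
python3 - <<'E'
from h import *
print(delta([.5589,.3299,.045]))
E
```

```text
time: 22.47
tool_pos: [0.5569, 0.3292, 0.1169]
orientation: [0.065, 0.998, -0.001, -0.003]
contact_force: [-0.4, 0.3, 0.5]
gripper_width: -0.0001
grip_force: 0.0
[-0.00225474  0.00119535  0.07193585]
```

```bash
python3 inch.py '[[-0.001,0.002,0.025,0,0,0],[-0.001,0,0.025,0,0,0],[0,0,0.015,0,0,0],[0,0,0.006,0,0,0],[0,0,0,0,0,0],[0,0,0,0,0,0]]'
python3 inch.py '[[0,-0.005,0,0,0,0],[0,-0.005,0,0,0,0],[0,-0.005,0,0,0,0],[0,-0.005,0,0,0,0],[0,-0.005,0,0,0,0]]'
```

```text
time: 22.97
tool_pos: [0.561, 0.3325, 0.0503]
orientation: [0.064, 0.998, 0.0, 0.001]
contact_force: [0.9, -0.4, 0.5]
gripper_width: 0.0002
grip_force: 0.0
time: 23.38
tool_pos: [0.5575, 0.3069, 0.049]
orientation: [0.064, 0.998, 0.0, 0.0]
contact_force: [0.0, 0.9, 0.5]
gripper_width: -0.0001
grip_force: 0.5
```

```bash
python3 inch.py '[[0,-0.005,0,0,0,0],[0,-0.005,0,0,0,0],[0,-0.005,0,0,0,0],[0,-0.005,0,0,0,0],[0,-0.005,0,0,0,0]]'
python3 - <<'E'
from h import *
H=np.array([.5541,.2927]);v=np.array([np.cos(.128),-np.sin(.128)]); n=np.array([-v[1],v[0]])
st=ctrl.get_state(); d=st["tool_pos"][:2]-H; print("rel hinge",d@v,d@n,st["tool_pos"][2],st["contact_force"])
E
```

```text
time: 23.8
tool_pos: [0.554, 0.2822, 0.0485]
orientation: [0.064, 0.998, 0.0, -0.0]
contact_force: [0.6, 1.6, 1.1]
gripper_width: -0.0003
grip_force: 0.6
rel hinge 0.0012572317468025158 -0.010474539446986375 0.04845692962730562 [0.64454285 1.62559396 1.05690729]
```

```bash
python3 inch.py '[[0,-0.003,0.0035,0,0,0],[0,-0.003,0.0035,0,0,0],[0,-0.003,0.0035,0,0,0],[0,-0.003,0.004,0,0,0],[0,-0.001,0.004,0,0,0],[0,-0.001,0.004,0,0,0],[0,0,0.002,0,0,0],[0,0,0,0,0,0]]'
for i in 1 2; do python3 inch.py '[[0,0,0.001,0,0,0],[0,0,0,0,0,0]]' | egrep "pos|ct_force"; done
```

```text
time: 24.47
tool_pos: [0.5518, 0.2685, 0.0232]
orientation: [0.064, 0.998, -0.0, -0.001]
contact_force: [-0.5, -0.2, 0.4]
gripper_width: -0.0
grip_force: 0.0
tool_pos: [0.5523, 0.2688, 0.023]
contact_force: [-0.0, 0.4, 0.5]
tool_pos: [0.5524, 0.2688, 0.022]
contact_force: [-0.3, -0.3, -0.7]
```

Force went to zero, so it probably snapped. I'll press lightly to make sure, then lift and check.

```bash
for i in 1 2; do python3 inch.py '[[0,0,0.0008,0,0,0],[0,0,0,0,0,0]]' | egrep "pos|ct_force"; done
python3 inch.py '[[0,0,-0.01,0,0,0],[0,0,-0.03,0,0,0],[0.03,0,-0.025,0,0,0],[0.034,0,-0.025,0,0,0],[0.034,0.004,-0.025,0,0,0],[0.034,0.004,-0.025,0,0,0],[0.034,0.004,-0.03,0,0,0],[0,0,0,0,0,0],[0,0,0,0,0,0],[0,0,0,0,0,0]]' 0.08
python3 - <<'E'
from h import *
s=snap("wrist","w12"); cv2.imwrite("pics/w12b.png",cv2.resize(s["img"][230:400,190:390],(706,600),interpolation=cv2.INTER_CUBIC)[:,:,::-1])
E
```

```text
tool_pos: [0.5525, 0.2688, 0.0216]
contact_force: [-0.9, -0.6, 2.9]
tool_pos: [0.5526, 0.2688, 0.0214]
contact_force: [-3.1, -0.7, 10.1]
time: 25.97
tool_pos: [0.3941, 0.301, 0.187]
orientation: [0.064, 0.998, 0.0, 0.001]
contact_force: [0.2, -0.9, -0.4]
gripper_width: 0.08
grip_force: 0.0
```

View pics/w12b.png

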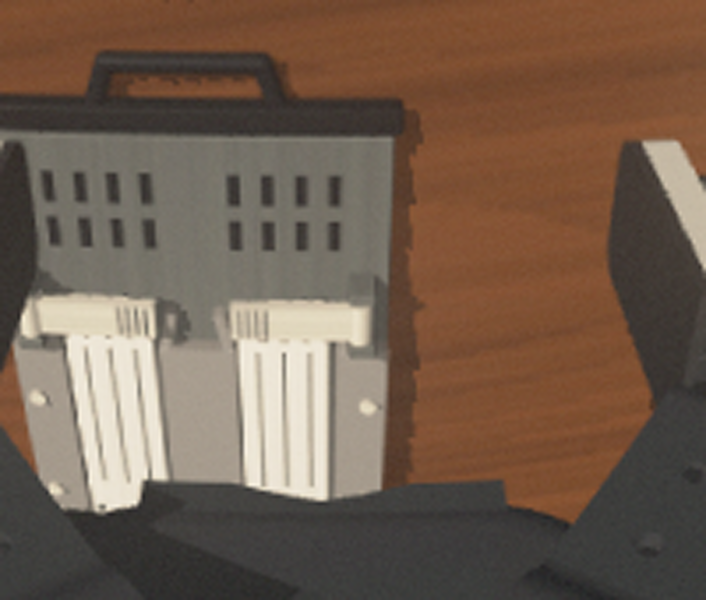

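The free bay's clip now lies shut across the tail, from (230,320) to (370,320), as a mirror image of its neighbour. Contact at z = 0.0215 m confirms it, and the robot is clear.

```bash
python3 -c "
from bench import ctrl
print(ctrl.sign_off())"
```

```text
the job is handed in; nothing more can be done
None
```

The SSD is home in the sled's free bay with its clip snapped shut, the robot is clear, and I handed the job in at about 26 s; the sign-off gave no verdict.

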